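# Draw the spring slide out to the mark and hold it for a reading

## Task

On the spring stretcher, swing the hasp up off the catch post and fold it right over backwards, then take the slide by its grip bar and pull it out against its spring until its pointer is level with the pointer of the rider on the scale. The program finishes while the robot is still holding the slide steadily at that mark: do not let go. Do not shift the rider, and leave the other things on the bench where they are.

Things in the scene. Friction and masses are not known exactly. Their poses are not given: they have to be found in the camera images.
- stretcher: spring stretcher, fixed to the bench: grey base plate 350 x 140 mm, its top 20 mm above the bench. Origin: under its centre at bench height. Its -x is the direction of the pull, z up; scale and rider on its -y side; the spring housing with the hasp's hinge (60 mm high) at its +x end. It stands crosswise before the robot (yaw 55 to 126 degrees): the pull goes to the robot's right
- slide: the slide: aluminium carriage 130 x 50 mm, top 44 mm above the bench, running along the stretcher's x; axes as the stretcher's; origin at bench height below its centre. A spring draws it home (+x): 3.2 N at home plus 0.9 N per 10 mm pulled out; little friction; stop at 110 mm of travel. Let go, it runs back home. While the hasp is on, the catch post in the hasp's eye blocks it after 5 mm
- grip_bar (a point): centre of the slide's grip bar: black round bar, 14 mm diameter, 62 mm long, lying along the stretcher's y, its axis 80 mm above the bench, on two 10 mm posts 44 mm apart over the carriage; on the stretcher's centre line (y = 0), 50 mm ahead (-x) of the slide's origin. Over 50 mm of free space before and behind it
- pointer (a point): tip of the slide's small steel pointer, on its -y side, 42 mm above the bench, at the slide's origin in x (50 mm behind the grip bar)
- mark (a point): the mark: tip of the rider's pointer. The rider is a dark steel clamp block 16 x 16 mm, top 46 mm above the bench, on the scale at the -y side; its tip, 42 mm above the bench, faces the slide and stands 45 to 90 mm in the pull direction (-x) from the slide pointer's home. At the mark the two tips meet. Axes as the stretcher's. Clamped, but a shove of 15 N shifts it
- hasp (a joint): angle of the hasp: 0 = lying level over the catch post, pointing to -x; grows as its tab is lifted and swung back towards +x (about the stretcher's +y axis). Past about 1.6 it falls on by its own weight to its stop at 2.7, folded back over the spring housing; before that it falls shut
- hasp_hinge (a point): axis of the hasp's hinge, along the stretcher's y, on its centre line (y = 0), 70 mm above the bench, 100 mm from the stretcher's origin to +x
- hasp_tab (a point): centre of the hasp's tab, 69 mm from the hinge axis. Hasp: flat steel strap 20 mm wide, 4 mm thick, 81 mm long, 40 g, 70 mm above the bench when shut; its eye (17 x 12 mm) is round the slide's 8 mm catch post (top 82 mm up). The tab is the last 24 mm; 24 mm free below it, nothing beside it. Pinched across its width it can turn between the fingers
- disc_large: bystander: steel slotted mass, 60 mm diameter, 16 mm high, beside the stretcher; origin under its centre
- disc_small: bystander: steel slotted mass, 42 mm diameter, 13 mm high, beside the stretcher; origin under its centre
- stopwatch: bystander: round stopwatch 60 mm in diameter, 14 mm high, beside the stretcher; origin under its centre
- meter: bystander: grey multimeter 170 x 85 mm, 46 mm high; origin under its centre
- notebook: bystander: spiral notebook 210 x 148 x 10 mm; origin under its centre
- pencil: bystander: black pencil, 170 mm long, on the notebook; origin at its underside, middle
- beaker: bystander: glass beaker, 68 mm diameter, 90 mm high; origin under its centre

How it is judged:
On the way:
1. the hasp is swung off the catch post and over backwards past upright (value of joint hasp above 1.9 rad), for 0.2 s.
At the end, for the whole second after the job is handed in: The robot's fingers hold the slide (more than 2 N of contact) at rest (below 10 mm/s) with its pointer within 5 mm of the rider's pointer along the scale, and the hasp lies folded back (angle above 1.9) (x of pointer in the frame of mark between -0.005 and 0.005 m and linear speed of slide below 0.01 m/s and contact force between the fingers and slide above 2 N and value of joint hasp above 1.9 rad); the arm keeps its last pose, push and grip.
It fails at once if the rider (the mark) is shifted by more than 4 mm (distance of mark from where it was at the start of the episode above 0.004 m).
It fails at once if one of the other things on the bench is moved by more than 30 mm (distance of any of disc_large, disc_small, stopwatch, meter, notebook, pencil, beaker from where it was at the start of the episode above 0.03 m).
It also fails if it takes over 50 s, if anything falls off the work surface, if the arm or the gripper's body presses on something with over 40 N, if the wrist force passes 120 N, or if a joint passes its speed limit or range.

## Robot

A 7-joint arm with a two-finger parallel gripper is mounted at the origin on the work surface. World frame = base frame: x ahead of the robot, y to its left, z up, the work surface at z = 0. Lengths are in m, angles in rad, forces in N, time in s.
With the tool pointing down it reaches from about 0.4 to 0.75 m from the base axis. Payload 19.5 kg.
Tool frame: the origin (TCP) lies at the very end of the fingers, on their centre line; the grasp point (between the pads) lies 19 mm behind it; x points along the fingers, y is the direction in which the jaws open and shut, and the axes are right-handed (so a half turn about x gives the same grasp; the last joint's range is limited). The gripper opens to 85 mm and grips with 20 to 120 N. Pads are 22 mm wide; open, the fingers measure 114 mm over their backs; the gripper's body (76 mm by 85 mm) begins 54 mm behind the grasp point. The pads swing forward as they close: fully open they stand 13 mm farther back than shut.
Start: joints at [-1.315, 0.707, -0.028, 1.485, 0.022, 0.951, -0.075], TCP at [0.169, 0.55, 0.231] pointing down, gripper open.
Joint ranges: [-2.71, 2.71], [-0.32, 2.16], [-1.57, 1.52], [0, 2.45], [-1.46, 4.6], [0, 2.02], [-2.83, 2.83]. Speed limits (rad/s): [1.89, 1.89, 2.57, 2.57, 3.01, 3.01, 3.01].

## Interface

Orientations are given as a unit quaternion [x, y, z, w].
In Python, from station import * gives the robot as it stands.
- The arm moves only by the shell command python3 -m jog 'ROWS' [FORCE]. ROWS is JSON, a list of rows, each a list of 7 numbers: the shift along the tool's x, y, z normalised to -1 to 1, where 1 is 0.02 m, then the turn, a rotation vector about the tool's x, y, z normalised to -1 to 1, where 1 is 4 degrees, then the closure, from 0 (fully open) to 1 (shut). A call has 1 to 8 rows; each row shifts and turns the commanded pose from where the row before left it, along the tool's axes as they then stand; what a row does not reach is not made up. A row lasts 1/10 s, in which the tool goes at most 50 mm and 8.59 degrees, less where a joint would pass 70% of its speed; a pose out of reach is approached as far as the arm can. A call with a number of a shift or a turn outside -1 to 1 is refused whole. A call with a gripper value outside its range is refused whole. The fingers move at their own pace and stop on an object; FORCE is the grip in N (left out, the last holds). Time passes only in rows, so rows that do not move let the fingers close. It gives the time, the measured TCP pose, the force and the opening at its end, in the units of the state.
- get_obs(): the state, without advancing time (a new reading comes with each control period).
- read_camera(name): name is "scene" or "top" or "wrist"; returns the picture (384x512x3 uint8, red, green, blue); there is no depth.
- get_calibration(name): a dict with "intrinsics" (3x3 intrinsics, pixels), "dist" ([k1, k2, p1, p2, k3] as OpenCV has them; the pictures are not rectified), "extrinsics" (4x4, takes a point from camera to world coordinates). Camera axes: x right, y down, z forward; pixel columns grow to the right and rows downward; lengths in m; the calibration is good to about 2 mm. A picture is of the moment at which its call begins: read the wrist's pose just before it. get_calibration takes no time and is no camera call; for the wrist camera it gives the pose at the moment of the call.
- finish_job(): hands the job in, once; it reports no verdict.
The state is a dict: "t": time; "joint_positions": joint angles; "joint_vel": joint speeds; "joint_torque": joint torques, N m; "tool_pos": TCP position; "orientation": TCP orientation; "ft_force": force on the tool from outside, world axes, zero at the start; "wrist_torque": the same for the moment, N m; "finger_gap": finger opening in m.
Only numpy, scipy, OpenCV 4.12 (cv2) and the standard library are available. Lean on these libraries where they do the work, as an engineer would, in place of code of your own. Each camera call takes 0.05 s, during which the arm holds its last target.

## Working session

There is one attempt and no reset: what is moved stays moved. The work goes in short steps, Python scripts to look and compute and a shell command to move; the robot and the scene stay as the last step left them, time stands still between calls to the robot, and variables do not carry over. Pictures are saved under pics/ and viewed, and the job is handed in when it is done.

```bash
ls; mkdir -p pics; cat > h.py <<'E'
from station import *
import numpy as np, cv2
def snap(n,f):
    c=get_calibration(n); im=read_camera(n)
    cv2.imwrite('pics/'+f+'.png',im[:,:,::-1]); np.savez('pics/'+f+'.npz',K=c['intrinsics'],d=c['dist'],T=c['extrinsics'],im=im)
    return im
def ray(f,uv):
    z=np.load('pics/'+f+'.npz'); p=cv2.undistortPoints(np.array([[uv]],float),z['K'],z['d'])[0,0]
    T=z['T']; d=T[:3,:3]@np.array([p[0],p[1],1]); return T[:3,3],d/np.linalg.norm(d)
def atz(f,uv,h):
    o,d=ray(f,uv); return o+d*(h-o[2])/d[2]
def tri(*obs):
    A=np.zeros((3,3));b=np.zeros(3);R=[]
    for f,uv in obs:
        o,d=ray(f,uv);M=np.eye(3)-np.outer(d,d);A+=M;b+=M@o;R.append((o,M))
    p=np.linalg.solve(A,b); return p,[float(np.linalg.norm(M@(p-o))) for o,M in R]
def proj(f,P):
    z=np.load('pics/'+f+'.npz');Ti=np.linalg.inv(z['T']);r=cv2.Rodrigues(Ti[:3,:3])[0]
    return cv2.projectPoints(np.array(P,float).reshape(-1,3),r,Ti[:3,3],z['K'],z['d'])[0][:,0]
def crop(f,x,y,w,h,s,out):
    im=np.load('pics/'+f+'.npz')['im'][y:y+h,x:x+w,::-1]
    cv2.imwrite('pics/'+out+'.png',cv2.resize(im,None,fx=s,fy=s,interpolation=cv2.INTER_CUBIC))
E
python3 - <<'E'
from h import *
for n in ['scene','top','wrist']: snap(n,n+'0')
o=get_obs();print(o['t'],o['tool_pos'],o['orientation'],o['finger_gap'],o['ft_force'])
E
```

```text
pics
0.15 [0.16865292 0.54949839 0.23093797] [ 0.10459993  0.69931766 -0.10520688  0.69924615] 0.08523210629987406 [-0.56332668 -0.7030399  -0.0931504 ]
```

View pics/scene0.png

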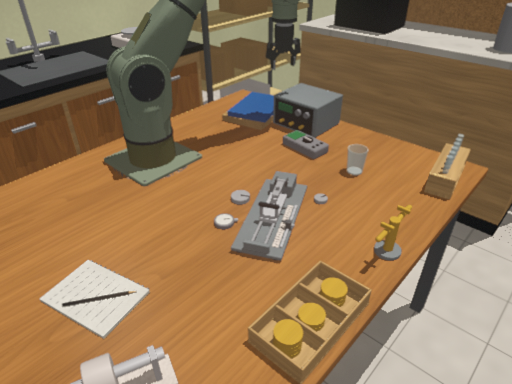

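View pics/top0.png

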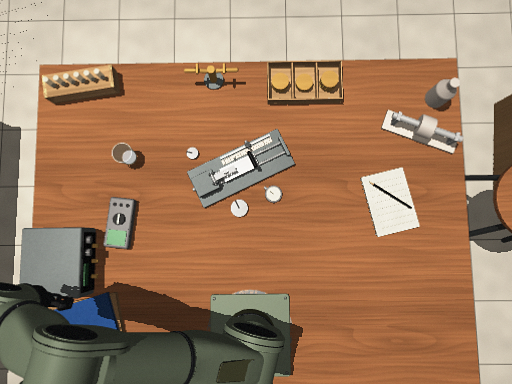

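View pics/wrist0.png

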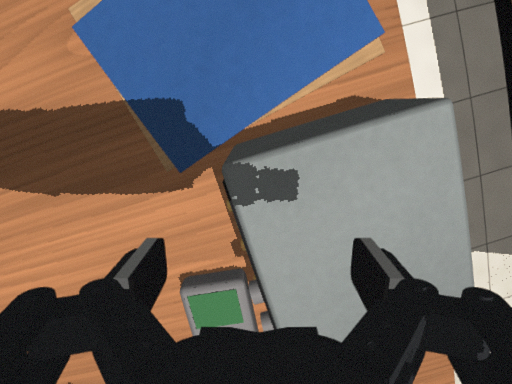

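The scene and top views show the stretcher at about (241,168) in top. The arm is off to the left and high. Next I'll enlarge it.

```bash
python3 - <<'E'
from h import *
crop('top0',170,115,140,105,5.7,'topc'); crop('scene0',215,165,110,95,7,'scenec')
for uv in [(277,129),(296,164),(204,208),(187,174)]: print(uv,atz('top0',uv,0.02))
E
```

```text
(277, 129) [ 0.69173779 -0.10436937  0.02      ]
(296, 164) [ 0.5673795  -0.16749594  0.02      ]
(204, 208) [0.41983069 0.1502251  0.02      ]
(187, 174) [0.53791863 0.20897816 0.02      ]
```

View pics/topc.png

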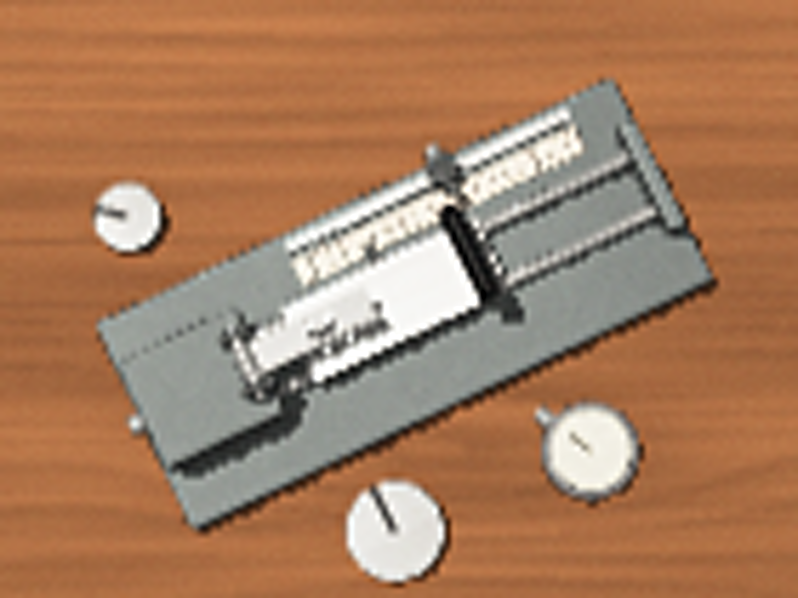

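View pics/scenec.png

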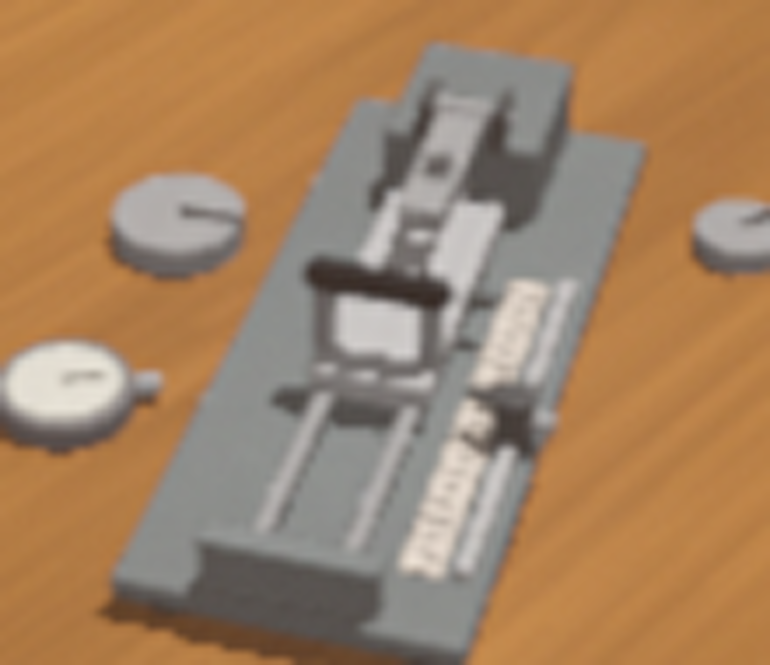

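```bash
cat >> h.py <<'E'
from scipy.spatial.transform import Rotation as Ro
def tgt(yaw):  # tool x down, tool y (jaw) along world yaw
    x=np.array([0,0,-1.]); y=np.array([np.cos(yaw),np.sin(yaw),0]); return np.c_[x,y,np.cross(x,y)]
def plan(pos,R=None):
    o=get_obs();C=Ro.from_quat(o['orientation']).as_matrix()
    R=C if R is None else R
    rv=np.degrees(Ro.from_matrix(C.T@R).as_rotvec())
    print('shift tool units',np.round(C.T@(np.array(pos)-o['tool_pos'])/.02,2),'turn units',np.round(rv/4,2))
    print('shift after turn',np.round(R.T@(np.array(pos)-o['tool_pos'])/.02,2), 'tool',np.round(o['tool_pos'],4),'F',np.round(o['ft_force'],1),'gap',round(o['finger_gap'],4),'t',round(o['t'],2))
E
python3 - <<'E'
from h import *
o=get_obs();print(Ro.from_quat(o['orientation']).as_matrix().round(3))
c=get_calibration('wrist');T=np.array(c['extrinsics']);print(T.round(3),c['intrinsics'])
yaw=np.radians(115.5)
for k in (0,90,180,-90): print(k);plan([.53,.05,.25],tgt(yaw+np.radians(k)))
E
```

```text
[[-0.     0.293  0.956]
 [-0.001  0.956 -0.293]
 [-1.    -0.001  0.   ]]
[[ 0.293  0.921  0.255  0.104]
 [ 0.956 -0.282 -0.078  0.569]
 [ 0.     0.267 -0.964  0.373]
 [ 0.     0.     0.     1.   ]] [[313.47099045   0.         258.3888605 ]
 [  0.         313.47099045 189.59575335]
 [  0.           0.           1.        ]]
0
shift tool units [ -0.94 -18.57  24.6 ] turn units [-1.064e+01 -0.000e+00  1.000e-02]
shift after turn [ -0.95 -30.32   5.56] tool [0.1687 0.5495 0.2309] F [-0.6 -0.7 -0.1] gap 0.0852 t 0.15
90
shift tool units [ -0.94 -18.57  24.6 ] turn units [-3.314e+01 -1.000e-02  1.000e-02]
shift after turn [ -0.95  -5.56 -30.32] tool [0.1687 0.5495 0.2309] F [-0.6 -0.7 -0.1] gap 0.0852 t 0.15
180
shift tool units [ -0.94 -18.57  24.6 ] turn units [3.436e+01 2.000e-02 1.000e-02]
shift after turn [-0.95 30.32 -5.56] tool [0.1687 0.5495 0.2309] F [-0.6 -0.7 -0.1] gap 0.0852 t 0.15
-90
shift tool units [ -0.94 -18.57  24.6 ] turn units [1.186e+01 1.000e-02 1.000e-02]
shift after turn [-0.95  5.56 30.32] tool [0.1687 0.5495 0.2309] F [-0.6 -0.7 -0.1] gap 0.0852 t 0.15
```

```bash
python3 -m jog '[[0,-0.75,1,0,0,0,0],[0,-0.75,1,0,0,0,0],[0,-0.75,1,0,0,0,0],[0,-0.75,1,0,0,0,0],[0,-0.75,1,0,0,0,0],[0,-0.75,1,0,0,0,0],[0,-0.75,1,0,0,0,0],[0,-0.75,1,0,0,0,0]]'
python3 -m jog '[[0,-0.75,1,0,0,0,0],[0,-0.75,1,0,0,0,0],[0,-0.75,1,0,0,0,0],[0,-0.75,1,0,0,0,0],[0,-0.75,1,0,0,0,0],[0,-0.75,1,0,0,0,0],[0,-0.75,1,0,0,0,0],[0,-0.75,1,0,0,0,0]]'
python3 - <<'E'
from h import *
plan([.50,.05,.25],tgt(np.radians(25.5)));print(get_obs()['joint_positions'])
E
```

```text
t: 0.95
tool_pos: [0.2869, 0.3871, 0.2312]
orientation: [0.105, 0.699, -0.105, 0.699]
ft_force: [1.0, 0.9, 0.3]
finger_gap: 0.0855
t: 1.75
tool_pos: [0.4047, 0.2254, 0.2312]
orientation: [0.105, 0.699, -0.105, 0.699]
ft_force: [0.4, -0.1, 0.7]
finger_gap: 0.0852
shift tool units [-0.94 -6.99  7.13] turn units [11.86  0.    0.  ]
shift after turn [-0.94  0.53  9.97] tool [0.4047 0.2254 0.2312] F [ 0.4 -0.1  0.7] gap 0.0852 t 1.75
[-0.51779232  0.54628546 -0.09920655  1.871989    0.07757389  0.72724192
  0.61231214]
```

```bash
python3 -m jog '[[0,-1,1,0,0,0,0],[0,-1,1,0,0,0,0],[0,-1,1,0,0,0,0],[0,-1,1,0,0,0,0],[0,-1,1,0,0,0,0],[0,-1,1,0,0,0,0],[0,-1,1,0,0,0,0]]'
python3 -m jog '[[0,0,0,1,0,0,0],[0,0,0,1,0,0,0],[0,0,0,1,0,0,0],[0,0,0,1,0,0,0],[0,0,0,1,0,0,0],[0,0,0,1,0,0,0]]'
python3 -m jog '[[0,0,0,1,0,0,0],[0,0,0,1,0,0,0],[0,0,0,1,0,0,0],[0,0,0,1,0,0,0],[0,0,0,1,0,0,0],[0,0,0,0.85,0,0,0],[0,0,0,0,0,0,0]]'
python3 - <<'E'
from h import *
snap('wrist','w1');print(get_obs()['joint_positions'],get_obs()['tool_pos'])
E
```

```text
t: 2.45
tool_pos: [0.4973, 0.0503, 0.2312]
orientation: [0.105, 0.699, -0.105, 0.699]
ft_force: [-0.3, -0.0, 0.3]
finger_gap: 0.0857
t: 3.05
tool_pos: [0.4969, 0.0514, 0.2312]
orientation: [0.249, 0.662, -0.249, 0.662]
ft_force: [-0.2, 0.6, 0.2]
finger_gap: 0.0851
t: 3.75
tool_pos: [0.4968, 0.0515, 0.2312]
orientation: [0.377, 0.598, -0.378, 0.598]
ft_force: [0.4, 0.7, -0.1]
finger_gap: 0.0856
[-0.23753859  0.60046644  0.12326187  1.75668017 -0.09762097  0.79071488
  0.38022913] [0.49687478 0.0514998  0.23118921]
```

View pics/w1.png

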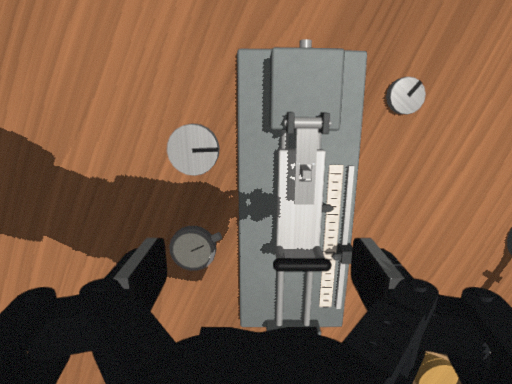

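```bash
python3 -m jog '[[0,-1,1,0,0,0,0],[0,-1,1,0,0,0,0],[0,-1,1,0,0,0,0],[0,0,1,0,0,0,0],[0,0,0,0,0,0,0],[0,0,0,0,0,0,0]]'
python3 - <<'E'
from h import *
snap('wrist','w2');print(get_obs()['tool_pos'])
crop('w1',225,35,150,300,2.6,'w1c');
E
```

```text
t: 4.4
tool_pos: [0.4773, -0.0465, 0.2312]
orientation: [0.377, 0.598, -0.377, 0.598]
ft_force: [0.4, -0.1, 0.6]
finger_gap: 0.0854
[ 0.47716244 -0.04601624  0.23119963]
```

View pics/w2.png

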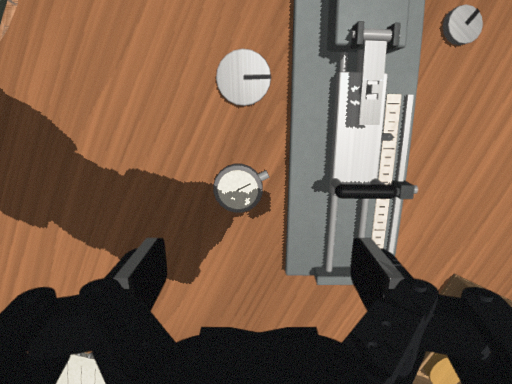

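Both wrist views show the hinge, hasp and bar clearly. In w1 the hinge is near (309,123) and the bar near (302,264). In w2 they are near (376,36) and (372,190). I'll enlarge both to read them more closely.

```bash
python3 - <<'E'
from h import *
crop('w1',260,100,100,75,8,'a1');crop('w1',260,195,100,75,8,'b1')
crop('w2',330,20,100,75,8,'a2');crop('w2',325,80,100,75,8,'c2');crop('w2',325,125,100,75,8,'b2')
E
```

```text
(no output)
```

View pics/a1.png

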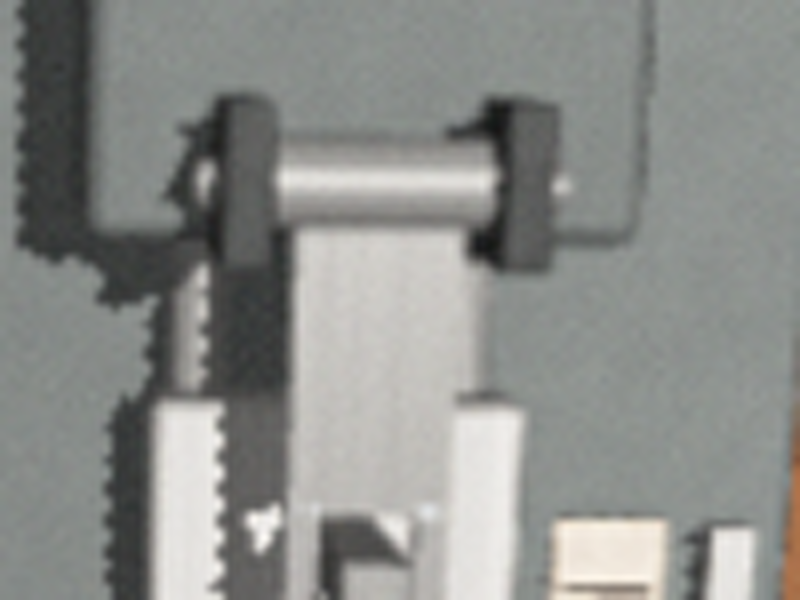

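View pics/b1.png

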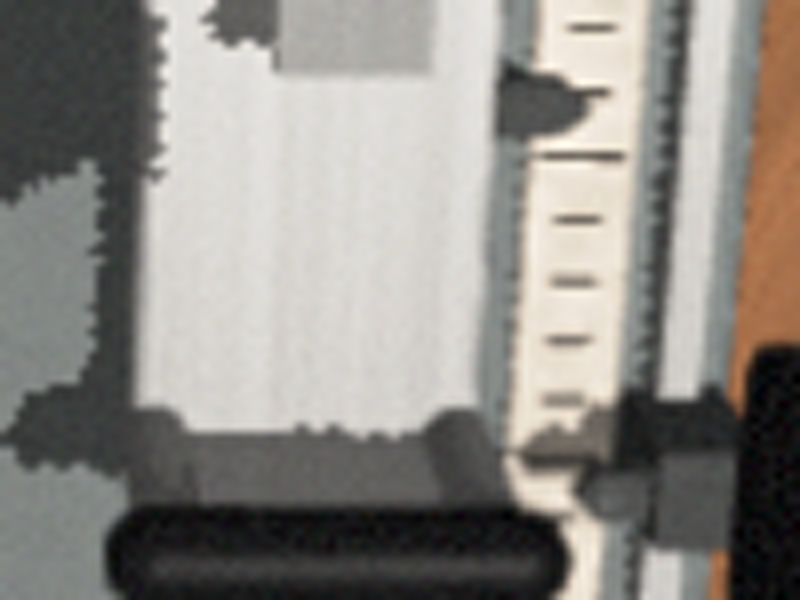

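View pics/a2.png

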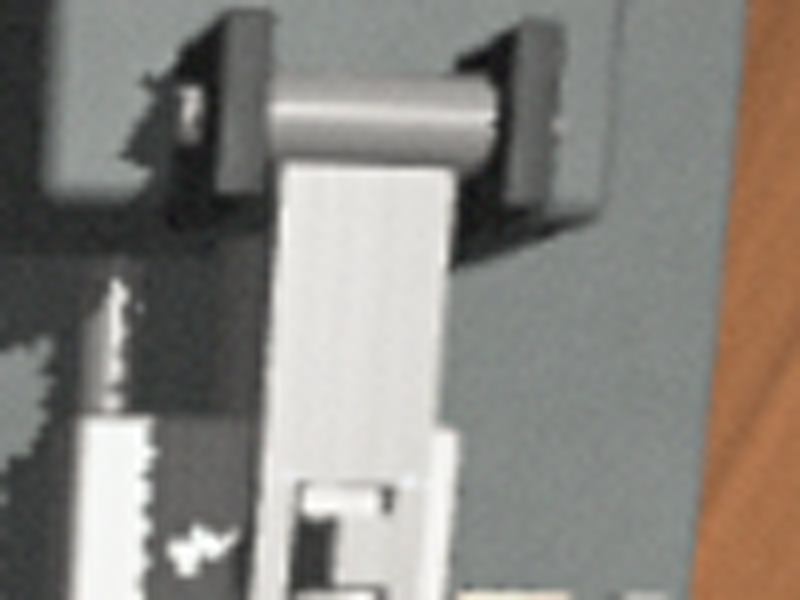

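View pics/c2.png

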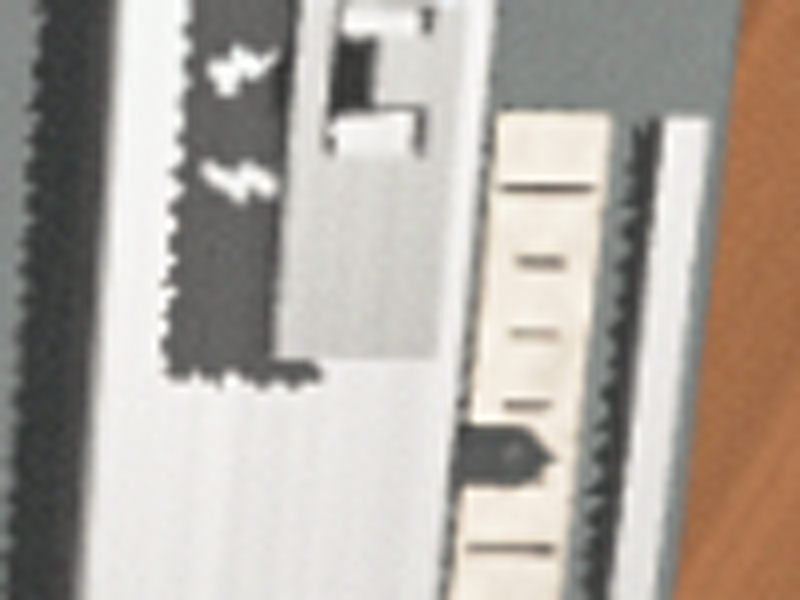

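View pics/b2.png

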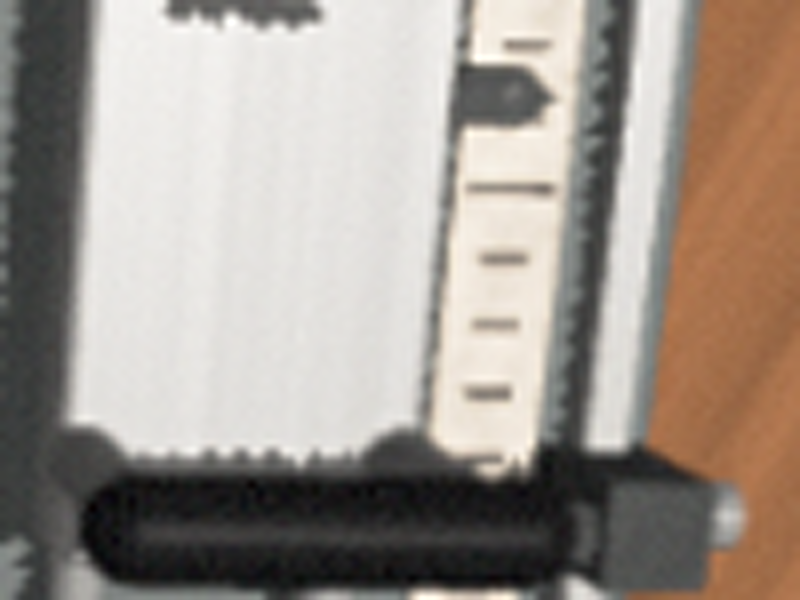

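```bash
python3 - <<'E'
from h import *
pts=dict(tipL=((294.2,204),(359.4,124.6)),tipR=((314.1,204),(379.5,124.6)),hL=((294.6,122.5),(363.8,34.4)),hR=((322.2,122.6),(391.6,35.6)),bar=((302,264.3),(366.5,190.9)),ptr=((333.7,207.5),(394.4,137.2)))
P={}
for k,(a,b) in pts.items():
    p,r=tri(('w1',a),('w2',b));P[k]=p;print(k,p.round(4),np.round(r,4))
r=atz('w1',(332.5,256.5),.042);print('rider',r)
print('ptr .042', atz('w1',(333.7,207.5),.042),atz('w2',(394.4,137.2),.042))
for f,i in (('w1',0),('w2',1)):
  print(f,[ (k,atz(f,pts[k][i],h).round(4)) for k,h in (('tipL',.072),('tipR',.072),('hL',.073),('hR',.073),('bar',.085))])
h=(P['hL']+P['hR'])/2;t=(P['tipL']+P['tipR'])/2
for a,b in ((t,h),(P['bar'],h)): print('yaw',np.degrees(np.arctan2((b-a)[1],(b-a)[0])),np.linalg.norm((b-a)[:2]))
# base edges
for f,L in (('w1',[(238.5,50),(240.5,326),(366,52),(343,326)]),('w2',[(288,274)])):
  print([atz(f,u,.02).round(4) for u in L])
E
```

```text
tipL [0.5436 0.0389 0.0718] [0.0002 0.0002]
tipR [0.5617 0.0476 0.0714] [0.0001 0.0001]
hL [0.5071 0.1112 0.0722] [0.0004 0.0004]
hR [0.531  0.1226 0.0708] [0.0003 0.0003]
bar [ 0.5791 -0.014   0.0813] [0.0003 0.0003]
ptr [0.5937 0.0469 0.0414] [0.0006 0.0006]
rider [ 0.62156422 -0.00654215  0.042     ]
ptr .042 [0.59286218 0.04714197 0.042     ] [0.59401649 0.04672073 0.042     ]
w1 [('tipL', array([0.5434, 0.039 , 0.072 ])), ('tipR', array([0.5616, 0.0477, 0.072 ])), ('hL', array([0.5066, 0.1113, 0.073 ])), ('hR', array([0.5302, 0.1226, 0.073 ])), ('bar', array([ 0.5774, -0.0123,  0.085 ]))]
w2 [('tipL', array([0.5437, 0.0389, 0.072 ])), ('tipR', array([0.5613, 0.0476, 0.072 ])), ('hL', array([0.5074, 0.1108, 0.073 ])), ('hR', array([0.5307, 0.1218, 0.073 ])), ('bar', array([ 0.5777, -0.0137,  0.085 ]))]
yaw 114.54588183164023 0.08093780942060975
yaw 114.64340711918244 0.14400217456546308
[array([0.4255, 0.1533, 0.02  ]), array([ 0.571 , -0.1591,  0.02  ]), array([0.5485, 0.2112, 0.02  ]), array([ 0.6976, -0.1003,  0.02  ])]
[array([ 0.573 , -0.1579,  0.02  ])]
```

```bash
python3 - <<'E'
from h import *
plan([.548,.0542,.110],tgt(np.radians(25)))
E
```

```text
shift tool units [ 6.06  5.36 -2.98] turn units [ 0.16 -0.01  0.  ]
shift after turn [ 6.06  5.33 -3.04] tool [ 0.4772 -0.046   0.2312] F [ 0.7  0.2 -0.5] gap 0.0854 t 4.45
```

```bash
python3 -m jog '[[0,0.89,-0.5,0.16,0,0,0],[0,0.89,-0.5,0,0,0,0.2],[1,0.89,-0.5,0,0,0,0.4],[1,0.89,-0.51,0,0,0,0.4],[1,0.89,-0.51,0,0,0,0.4],[1,0.88,-0.51,0,0,0,0.4],[1,0,0,0,0,0,0.4],[1,0,0,0,0,0,0.4]]'
python3 - <<'E'
from h import *
plan([.548,.0542,.058],tgt(np.radians(25)))
snap('wrist','w3');snap('scene','s3')
E
```

```text
t: 5.25
tool_pos: [0.548, 0.055, 0.1103]
orientation: [0.38, 0.597, -0.38, 0.596]
ft_force: [0.8, -0.7, 0.1]
finger_gap: 0.0515
shift tool units [ 2.61 -0.02  0.04] turn units [ 0.02 -0.01  0.  ]
shift after turn [ 2.61 -0.02  0.03] tool [0.548  0.055  0.1103] F [ 0.8 -0.7  0.1] gap 0.0515 t 5.25
```

View pics/w3.png

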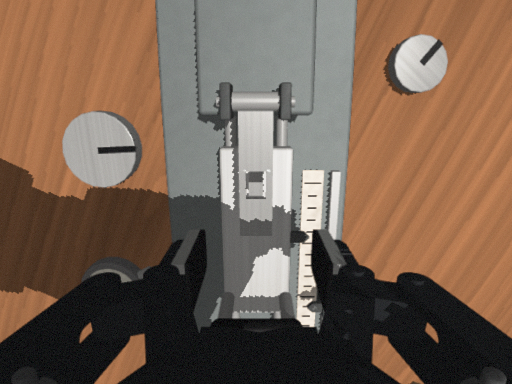

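The hasp's tab sits at about (256,235), centred between the fingers (206 and 313), so I'll descend and pinch.

```bash
python3 -m jog '[[1,0,0,0,0,0,0.4],[1,0,0,0,0,0,0.4],[0.6,0,0,0,0,0,0.5],[0,0,0,0,0,0,0.6]]' 30
python3 - <<'E'
from h import *
snap('wrist','w4');snap('scene','s4');crop('s4',215,150,110,95,7,'s4c');plan([.548,.0542,.058])
E
```

```text
t: 5.75
tool_pos: [0.5479, 0.0537, 0.0588]
orientation: [0.38, 0.597, -0.381, 0.596]
ft_force: [-0.2, 0.1, 1.1]
finger_gap: 0.0342
shift tool units [ 0.11 -0.01 -0.04] turn units [0. 0. 0.]
shift after turn [ 0.11 -0.01 -0.04] tool [0.5486 0.0535 0.0601] F [ 0.1 -0.1 -0.3] gap 0.034 t 5.85
```

View pics/w4.png

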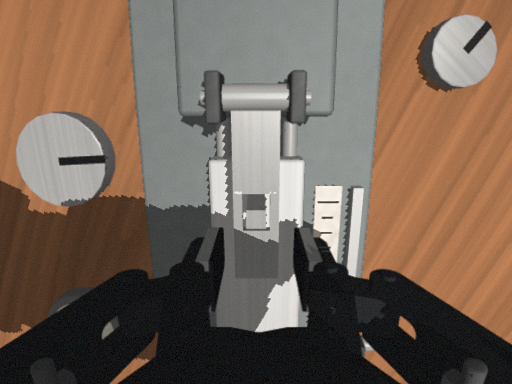

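View pics/s4c.png

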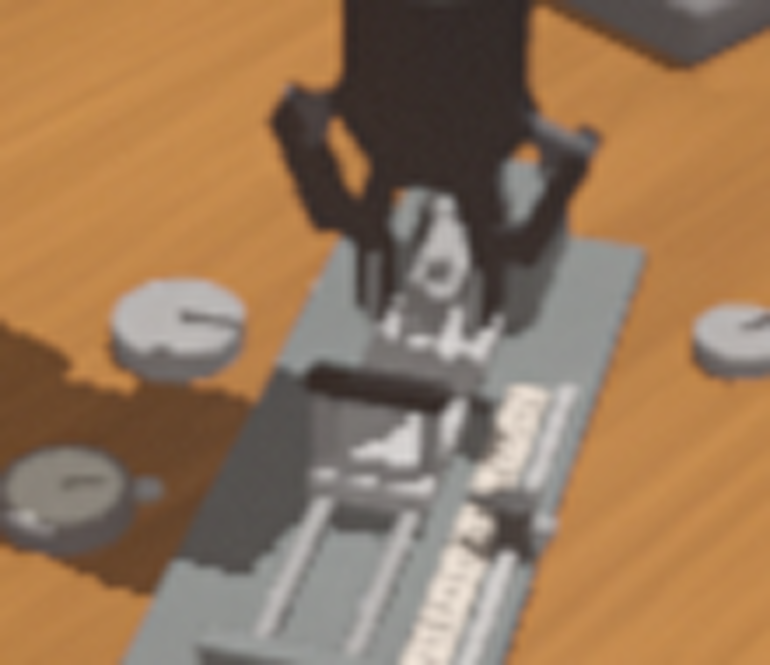

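The fingers straddle the tab with even gaps, from (222,260) to (298,260). I'll go 3 mm lower and close.

```bash
python3 -m jog '[[0.15,0,0,0,0,0,1],[0,0,0,0,0,0,1],[0,0,0,0,0,0,1],[0,0,0,0,0,0,1],[0,0,0,0,0,0,1]]' 30
python3 - <<'E'
from h import *
o=get_obs();plan([.548,.0542,.056]);
g=o['tool_pos']+np.array([0,0,.019]);H=np.array([.519,.1169,.07])
ex=np.array([np.cos(np.radians(115)),np.sin(np.radians(115)),0])
d=g-H;r=np.array([-d@ex,d[2]]);print('rel',r)
# arc path from the actual rel
a0=np.arctan2(r[1],r[0]);R=np.hypot(*r);R=.069;a0=0
prev=np.array([R*np.cos(a0),R*np.sin(a0)])
for i in range(1,18):
    a=a0+i*.13; q=R*np.array([np.cos(a),np.sin(a)]);D=q-prev;prev=q
    print(round(a,2),'x',round(-D[1]/.02,2),'z',round(D[0]/.02,2))
E
```

```text
t: 6.35
tool_pos: [0.5476, 0.0528, 0.0573]
orientation: [0.38, 0.596, -0.381, 0.596]
ft_force: [-9.4, -2.8, 15.9]
finger_gap: 0.019
shift tool units [ 0.07  0.05 -0.05] turn units [0. 0. 0.]
shift after turn [ 0.07  0.05 -0.05] tool [0.5476 0.0528 0.0573] F [-9.4 -2.8 15.9] gap 0.019 t 6.35
rel [0.07016778 0.00634916]
0.13 x -0.45 z -0.03
0.26 x -0.44 z -0.09
0.39 x -0.42 z -0.14
0.52 x -0.4 z -0.2
0.65 x -0.37 z -0.25
0.78 x -0.34 z -0.29
0.91 x -0.3 z -0.34
1.04 x -0.25 z -0.37
1.17 x -0.2 z -0.4
1.3 x -0.15 z -0.42
1.43 x -0.09 z -0.44
1.56 x -0.03 z -0.45
1.69 x 0.02 z -0.45
1.82 x 0.08 z -0.44
1.95 x 0.14 z -0.43
2.08 x 0.19 z -0.4
2.21 x 0.24 z -0.38
```

```bash
python3 -m jog '[[-0.45,0,-0.03,0,0,0,1],[-0.44,0,-0.09,0,0,0,1],[-0.42,0,-0.14,0,0,0,1],[-0.4,0,-0.2,0,0,0,1]]'
python3 - <<'E'
from h import *
plan([.548,.0542,.056]);snap('wrist','w5')
E
```

```text
t: 6.75
tool_pos: [0.5433, 0.0614, 0.0909]
orientation: [0.38, 0.597, -0.381, 0.595]
ft_force: [-5.9, 0.1, -5.9]
finger_gap: 0.019
shift tool units [1.75 0.07 0.42] turn units [0. 0. 0.]
shift after turn [1.75 0.07 0.42] tool [0.5433 0.0614 0.0909] F [-5.9  0.1 -5.9] gap 0.019 t 6.75
```

View pics/w5.png

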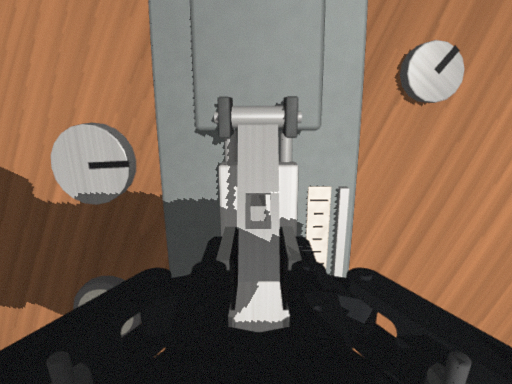

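The hasp is coming up: its tip is at y≈320 and looks wider and nearer, still pinched at 19 mm. I'll continue the arc.

```bash
python3 -m jog '[[-0.37,0,-0.25,0,0,0,1],[-0.34,0,-0.29,0,0,0,1],[-0.3,0,-0.34,0,0,0,1],[-0.25,0,-0.37,0,0,0,1]]'
python3 -m jog '[[-0.2,0,-0.4,0,0,0,1],[-0.15,0,-0.42,0,0,0,1],[-0.09,0,-0.44,0,0,0,1],[-0.03,0,-0.45,0,0,0,1]]'
python3 - <<'E'
from h import *
snap('scene','s5');crop('s5',215,130,110,95,7,'s5c');snap('wrist','w6')
E
```

```text
t: 7.2
tool_pos: [0.5329, 0.0839, 0.1162]
orientation: [0.38, 0.596, -0.381, 0.596]
ft_force: [-5.4, -4.5, -5.1]
finger_gap: 0.0191
t: 7.6
tool_pos: [0.5187, 0.1144, 0.1259]
orientation: [0.38, 0.596, -0.381, 0.596]
ft_force: [-6.5, -9.1, 7.5]
finger_gap: 0.0191
```

View pics/s5c.png

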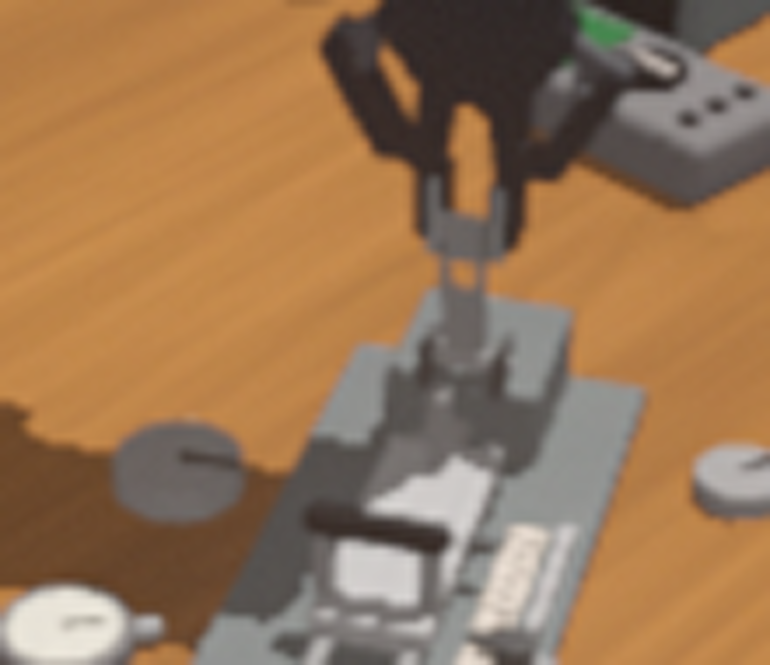

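View pics/w6.png

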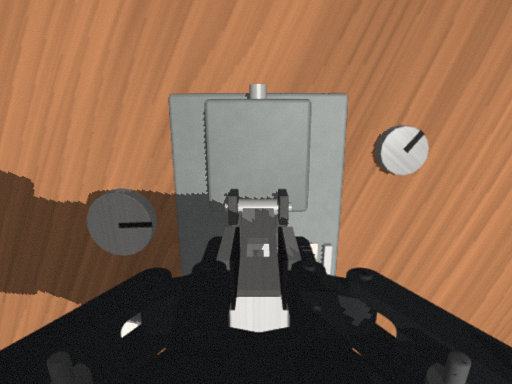

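The hasp now stands almost upright in the fingers, with its eye visible at (462,270) in the crop. I'll keep going over backwards.

```bash
python3 -m jog '[[0.02,0,-0.45,0,0,0,1],[0.08,0,-0.44,0,0,0,1],[0.14,0,-0.43,0,0,0,1],[0.19,0,-0.4,0,0,0,1],[0.24,0,-0.38,0,0,0,1],[0.28,0,-0.34,0,0,0,1],[0,0,0,0,0,0,1]]'
python3 - <<'E'
from h import *
snap('scene','s6');crop('s6',215,130,110,95,7,'s6c')
E
```

```text
t: 8.4
tool_pos: [0.4983, 0.1605, 0.1054]
orientation: [0.38, 0.597, -0.38, 0.596]
ft_force: [0.5, -0.2, 0.3]
finger_gap: -0.0006
```

View pics/s6c.png

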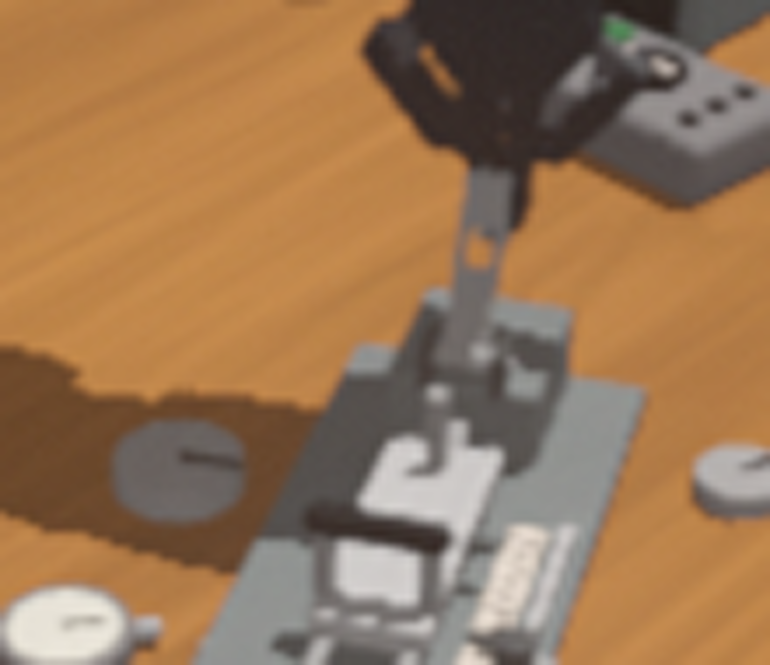

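```bash
python3 -m jog '[[0,0,0,0,0,0,1],[0,0,0,0,0,0,1]]'; python3 - <<'E'
from h import *
snap('wrist','w7');snap('scene','s7');crop('s7',215,130,110,95,7,'s7c')
E
```

```text
t: 8.65
tool_pos: [0.4992, 0.1593, 0.1063]
orientation: [0.381, 0.596, -0.381, 0.596]
ft_force: [0.4, 0.7, -0.5]
finger_gap: 0.0001
```

View pics/w7.png

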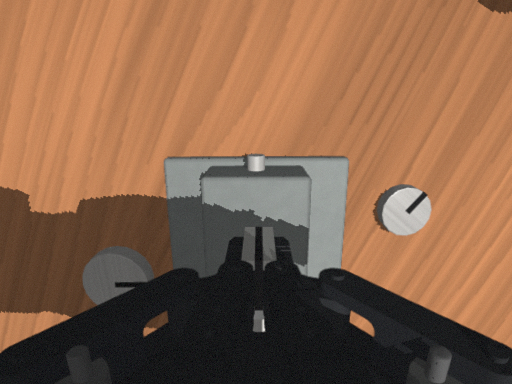

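View pics/s7c.png

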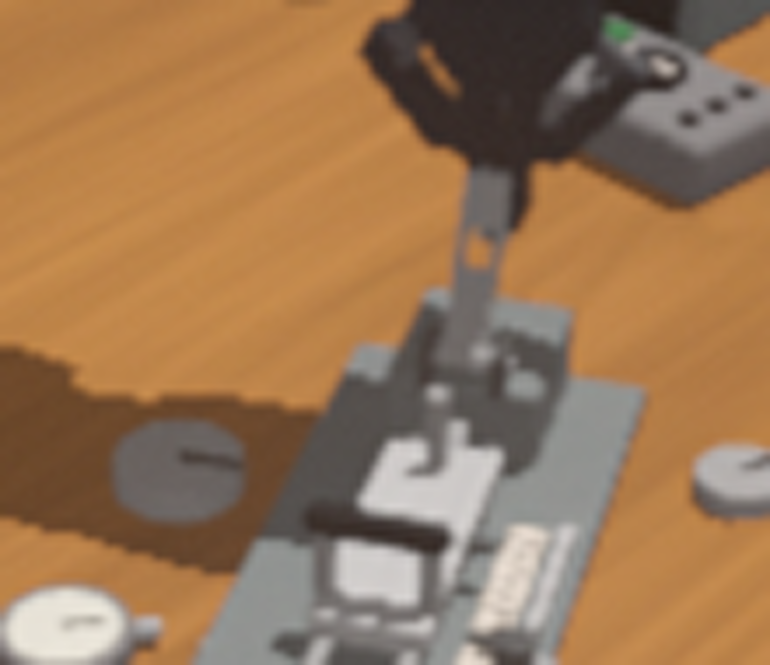

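The hasp slipped out of the pinch, but it rests still, leaning back on the shut fingers and past upright. I'll draw the fingers back and up so that it falls over.

```bash
python3 -m jog '[[0,0,-1,0,0,0,1],[-0.3,0,-1,0,0,0,1],[-1,0,-0.5,0,0,0,1],[-1,0,0,0,0,0,0.8],[-1,0,0,0,0,0,0.4],[-1,0,0.5,0,0,0,0.4],[0,0,1,0,0,0,0.4],[0,0,0,0,0,0,0.4]]'; python3 - <<'E'
from h import *
snap('wrist','w8');snap('scene','s8');crop('s8',215,130,110,95,7,'s8c')
plan([.548,.0542,.16],tgt(np.radians(115)));
E
```

```text
t: 9.55
tool_pos: [0.4916, 0.1755, 0.1927]
orientation: [0.381, 0.595, -0.381, 0.596]
ft_force: [0.1, -0.3, -0.6]
finger_gap: 0.0512
shift tool units [1.6  0.01 6.81] turn units [-22.54  -0.     0.  ]
shift after turn [ 1.6  -6.81 -0.  ] tool [0.4905 0.1776 0.1921] F [-0.4 -0.2  0.1] gap 0.0513 t 9.65
```

View pics/w8.png

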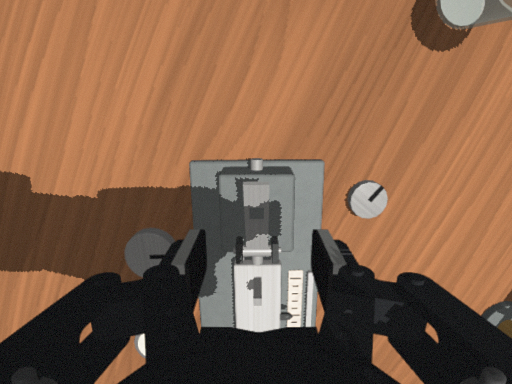

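View pics/s8c.png

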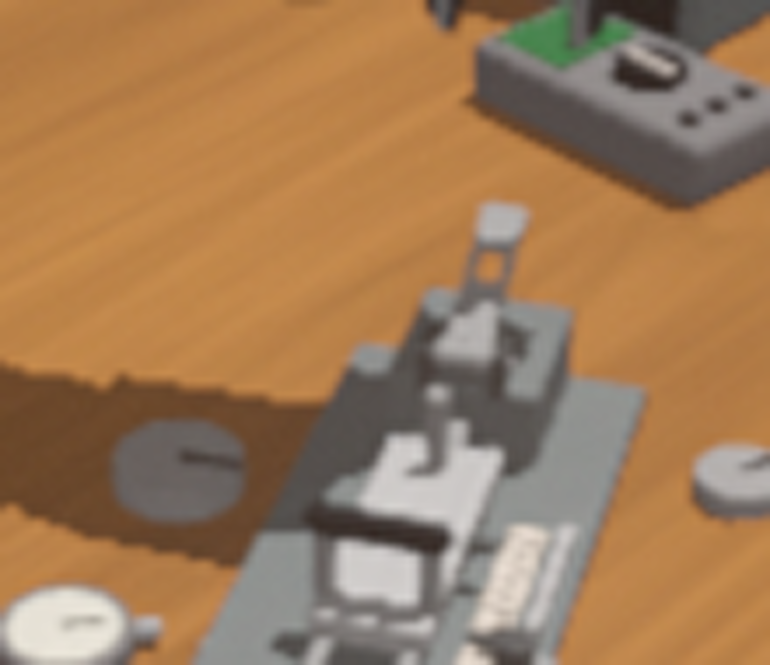

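The hasp is folded over the housing, at (258,210) in the wrist view and (490,260) in the crop. Next I'll move over the grip bar and turn the jaws along the pull.

```bash
python3 -m jog '[[0,0,1,0,0,0,0.4],[0,0,1,0,0,0,0.4],[0,0,1,0,0,0,0.4],[0,0,1,0,0,0,0.4],[0,0,1,0,0,0,0.4],[0,0,1,0,0,0,0.4],[0,0,1,0,0,0,0.4],[0,0,1,0,0,0,0.4]]'
python3 -m jog '[[0,0,1,0,0,0,0.3],[0,0,1,-1,0,0,0.3],[0,0,0.5,-1,0,0,0.3],[0,0,0,-1,0,0,0.3],[0,0,0,-1,0,0,0.3],[0,0,0,-1,0,0,0.3],[0,0,0,-1,0,0,0.3],[0,0,0,-1,0,0,0.3]]'
python3 -m jog '[[0,0,0,-1,0,0,0.3],[0,0,0,-1,0,0,0.3],[0,0,0,-1,0,0,0.3],[0,0,0,-1,0,0,0.3],[0,0,0,-1,0,0,0.3],[0,0,0,-1,0,0,0.3],[0,0,0,-1,0,0,0.3],[0,0,0,-1,0,0,0.3]]'
python3 -m jog '[[0,0,0,-1,0,0,0.3],[0,0,0,-1,0,0,0.3],[0,0,0,-1,0,0,0.3],[0,0,0,-1,0,0,0.3],[0,0,0,-1,0,0,0.3],[0,0,0,-1,0,0,0.3],[0,0,0,-1,0,0,0.3],[0,0,0,-0.5,0,0,0.3]]'
python3 -m jog '[[0,0,0,0,0,0,0.3]]'
python3 - <<'E'
from h import *
plan([.5795,-.0138,.10],tgt(np.radians(115)));print(get_obs()['joint_positions'])
snap('wrist','w9')
E
```

```text
t: 10.45
tool_pos: [0.558, 0.0327, 0.1918]
orientation: [0.38, 0.596, -0.38, 0.596]
ft_force: [-0.1, -0.3, -0.4]
finger_gap: 0.0512
t: 11.25
tool_pos: [0.5794, -0.0116, 0.1918]
orientation: [0.224, 0.671, -0.224, 0.671]
ft_force: [0.2, 0.3, 0.2]
finger_gap: 0.0597
t: 12.05
tool_pos: [0.5794, -0.0116, 0.1918]
orientation: [0.03, 0.707, -0.03, 0.706]
ft_force: [1.1, 0.0, 0.4]
finger_gap: 0.0596
t: 12.85
tool_pos: [0.5795, -0.0118, 0.1919]
orientation: [-0.153, 0.69, 0.154, 0.69]
ft_force: [-0.3, -0.7, -0.2]
finger_gap: 0.0598
t: 12.95
tool_pos: [0.5795, -0.012, 0.1919]
orientation: [-0.152, 0.691, 0.153, 0.69]
ft_force: [0.4, 0.2, 0.6]
finger_gap: 0.0598
shift tool units [ 4.6  -0.08 -0.04] turn units [-0.02 -0.   -0.01]
shift after turn [ 4.6  -0.08 -0.04] tool [ 0.5795 -0.012   0.1919] F [0.4 0.2 0.6] gap 0.0598 t 12.95
[ 0.13148695  0.77374683 -0.33341129  1.51521299  0.29525281  0.90290016
  1.70809544]
```

View pics/w9.png

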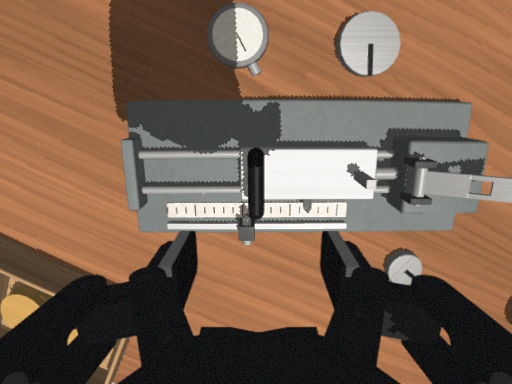

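```bash
python3 - <<'E'
from h import *
crop('w9',200,140,120,100,6.6,'w9c')
a=np.radians(115);ey=np.array([-np.sin(a),np.cos(a),0])
B=np.array([.5795,-.0138,.08])
print(proj('w9',[B,B+.031*ey,B-.031*ey]))
E
```

```text
[[256.682442   185.10830678]
 [256.59161081 148.21696577]
 [256.77118318 219.77667927]]
```

View pics/w9c.png

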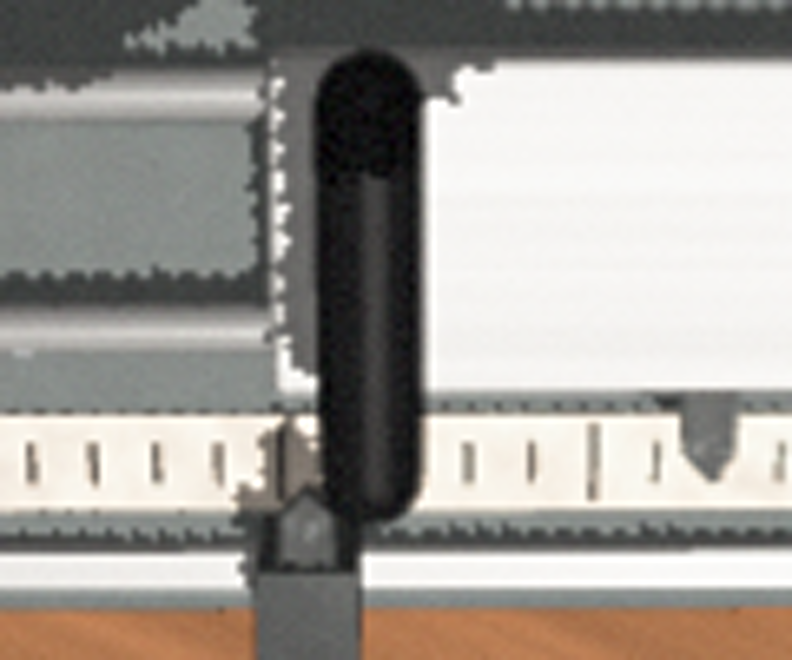

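Bar centre at (256,183) against a predicted (256.7,185). Pointer tip at (307.9,212.4), rider tip at (246.7,214.5). I'll work out the travel and descend.

```bash
python3 - <<'E'
from h import *
p=atz('w9',(307.9,212.4),.042);r=atz('w9',(246.7,214.5),.042)
a=np.radians(115);ex=np.array([np.cos(a),np.sin(a),0]);print(p,r,'travel',(p-r)@ex,'across',np.cross(ex,p-r)[2])
print('w9 bar',atz('w9',(255.9,183.3),.085))
E
python3 -m jog '[[1,-0.08,-0.08,0,0,0,0.35],[1,0,0,0,0,0,0.35],[1,0,0,0,0,0,0.35],[1,0,0,0,0,0,0.4],[1,0,0,0,0,0,0.4],[1,0,0,0,0,0,0.4],[0,0,0,0,0,0,0.4]]'
python3 - <<'E'
from h import *
plan([.5792,-.0138,.063],tgt(np.radians(115)));snap('wrist','w10')
E
```

```text
[0.59255496 0.04792071 0.042     ] [ 0.62004175 -0.00609516  0.042     ] travel 0.06057142733687336 across 0.00208339437820753
w9 bar [ 0.57718184 -0.01555648  0.085     ]
t: 13.7
tool_pos: [0.5777, -0.0143, 0.0701]
orientation: [-0.152, 0.692, 0.152, 0.689]
ft_force: [-1.0, 0.4, 1.2]
finger_gap: 0.0515
shift tool units [ 0.36 -0.01  0.08] turn units [-0.04 -0.04 -0.02]
shift after turn [ 0.36 -0.01  0.08] tool [ 0.5777 -0.0143  0.0701] F [-1.   0.4  1.2] gap 0.0515 t 13.7
```

View pics/w10.png

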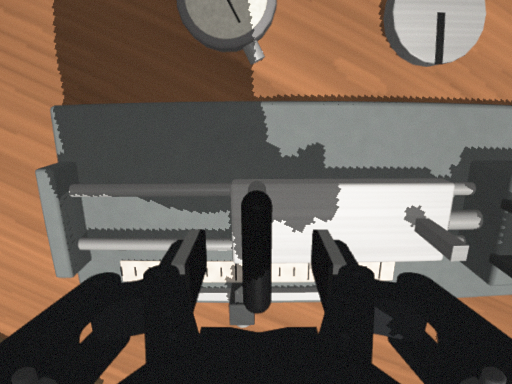

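The bar at (257,250) is between the fingers (200 and 318). Closing on it.

```bash
python3 -m jog '[[0.3,0,0,0,0,0,0.5],[0,0,0,0,0,0,1],[0,0,0,0,0,0,1],[0,0,0,0,0,0,1],[0,0,0,0,0,0,1],[0,0,0,0,0,0,1],[0,0,0,0,0,0,1]]' 60
python3 - <<'E'
from h import *
plan([.5792,-.0138,.063],tgt(np.radians(115)));snap('wrist','w11')
E
```

```text
t: 14.45
tool_pos: [0.5791, -0.0147, 0.0668]
orientation: [-0.153, 0.69, 0.152, 0.691]
ft_force: [-0.9, -1.5, 6.2]
finger_gap: 0.0118
shift tool units [0.19 0.04 0.02] turn units [-0.03  0.01  0.01]
shift after turn [0.19 0.04 0.02] tool [ 0.5791 -0.0147  0.0668] F [-0.9 -1.5  6.2] gap 0.0118 t 14.45
```

View pics/w11.png

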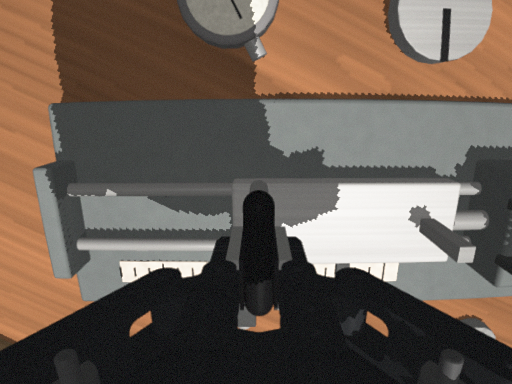

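```bash
python3 -m jog '[[0,-0.25,0,0,0,0,1],[0,-0.5,0,0,0,0,1],[0,-0.25,0,0,0,0,1],[0,0,0,0,0,0,1]]'
python3 - <<'E'
from h import *
plan([.5792,-.0138,.063],tgt(np.radians(115)));snap('wrist','w12')
E
```

```text
t: 14.9
tool_pos: [0.5875, -0.0326, 0.0667]
orientation: [-0.152, 0.69, 0.152, 0.691]
ft_force: [-2.8, 3.2, 8.3]
finger_gap: 0.0115
shift tool units [0.19 1.03 0.02] turn units [-0.03  0.01 -0.  ]
shift after turn [0.19 1.03 0.02] tool [ 0.5875 -0.0326  0.0667] F [-2.8  3.2  8.3] gap 0.0115 t 14.9
```

View pics/w12.png

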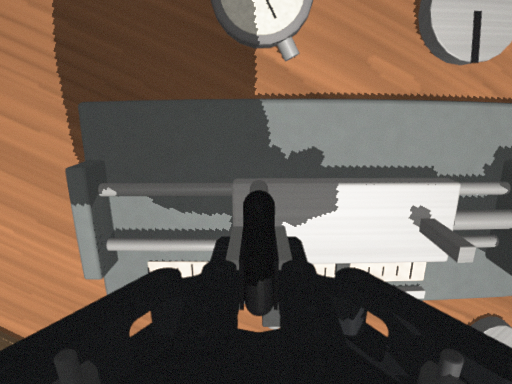

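The slide follows: the carriage stays fixed in the hand's view while the rails move by. Continuing.

```bash
python3 -m jog '[[0,-0.4,0,0,0,0,1],[0,-0.5,0,0,0,0,1],[0,-0.5,0,0,0,0,1],[0,-0.3,0,0,0,0,1],[0,-0.2,0,0,0,0,1],[0,0,0,0,0,0,1],[0,0,0,0,0,0,1]]'
python3 - <<'E'
from h import *
plan([.5792,-.0138,.063],tgt(np.radians(115)));snap('wrist','w13');snap('top','t13');snap('scene','s13')
crop('t13',170,115,140,105,5.7,'t13c');crop('s13',215,165,110,95,7,'s13c');crop('w13',230,190,160,120,5,'w13c')
E
```

```text
t: 15.65
tool_pos: [0.6031, -0.0659, 0.0667]
orientation: [-0.152, 0.69, 0.153, 0.691]
ft_force: [-4.4, 7.0, 8.3]
finger_gap: 0.0119
shift tool units [0.19 2.87 0.01] turn units [-0.02  0.01 -0.02]
shift after turn [0.19 2.87 0.02] tool [ 0.6031 -0.0659  0.0667] F [-4.4  7.   8.3] gap 0.0119 t 15.65
```

View pics/w13.png

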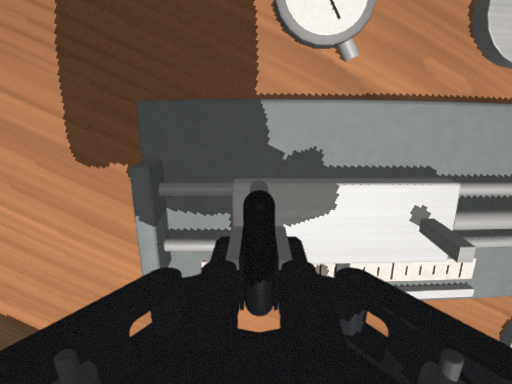

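View pics/t13c.png

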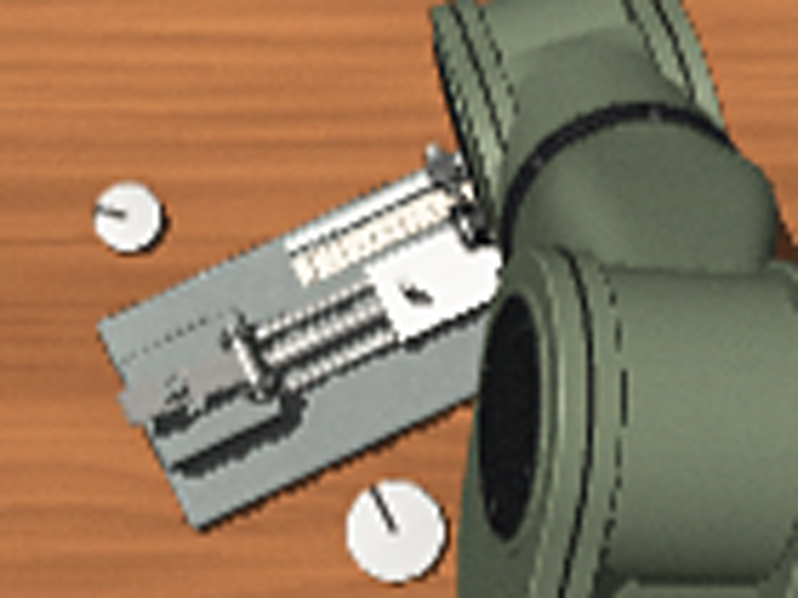

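View pics/s13c.png

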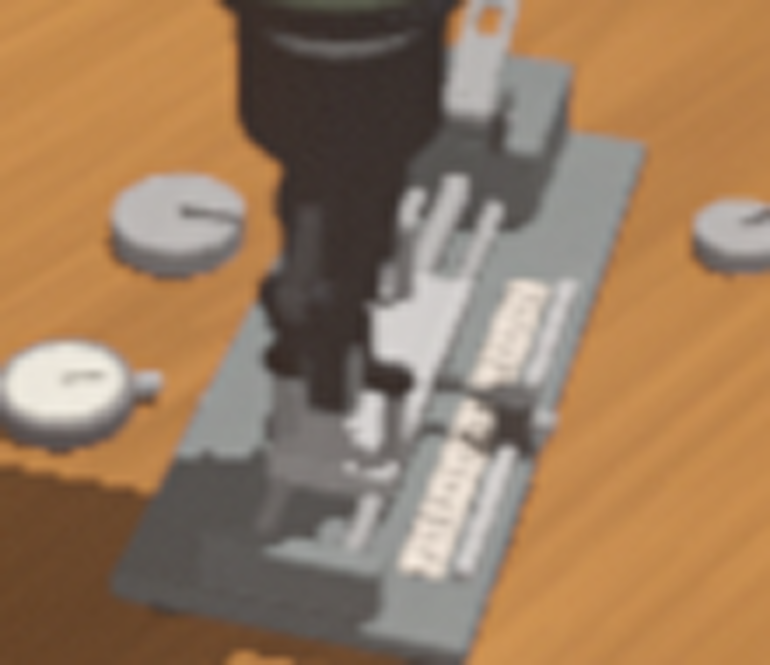

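View pics/w13c.png

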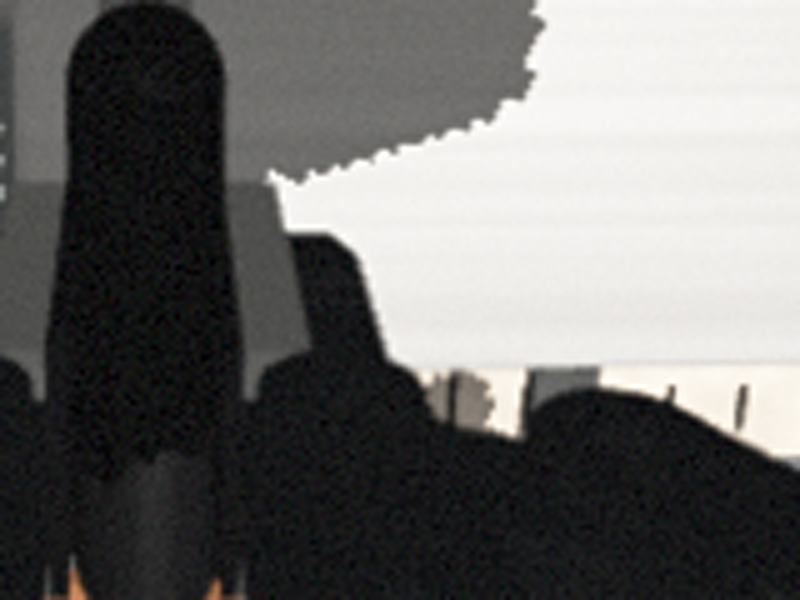

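```bash
python3 - <<'E'
from h import *
a=np.radians(115);ex=np.array([np.cos(a),np.sin(a),0])
R=[atz('w1',(332.5,256.5),.042),atz('w9',(246.7,214.5),.042)]
print('rider s',[r@ex for r in R]); print('home ptr s',[atz(f,u,.042)@ex for f,u in (('w1',(333.7,207.5)),('w2',(394.4,137.2)),('w9',(307.9,212.4)))])
print('now ptr s',[atz('w13',(230+x/5,190+368/5),.042)@ex for x in (530,565,600)])
print('bar now', atz('w13',(230+147/5,190+150/5),.087)@ex-.0+.05)
print('tcp s',get_obs()['tool_pos']@ex, 'tcp+50',get_obs()['tool_pos']@ex+.05)
E
```

```text
rider s [np.float64(-0.2686135911837074), np.float64(-0.26756506042492806)]
home ptr s [np.float64(-0.207829252516188), np.float64(-0.2086988506374146), np.float64(-0.2069936330880547)]
now ptr s [np.float64(-0.2684859504041799), np.float64(-0.2642460976284832), np.float64(-0.2599920361118271)]
bar now -0.264513284394434
tcp s -0.31453507194124897 tcp+50 -0.264535071941249
```

The pointer is about 3.7 mm short of the mark by all three estimates, so I'll pull 0.18 units more.

```bash
python3 -m jog '[[0,-0.1,0,0,0,0,1],[0,-0.08,0,0,0,0,1],[0,0,0,0,0,0,1],[0,0,0,0,0,0,1],[0,0,0,0,0,0,1],[0,0,0,0,0,0,1]]'
python3 - <<'E'
from h import *
o=get_obs();snap('wrist','w14');snap('scene','s14')
crop('s14',265,195,40,40,14,'s14c');crop('w14',230,190,160,120,5,'w14c')
a=np.radians(115);ex=np.array([np.cos(a),np.sin(a),0]);print(o['tool_pos'],o['tool_pos']@ex+.05,o['ft_force'],o['finger_gap'])
print(proj('s14',[atz('w9',(246.7,214.5),.042)]))
E
```

```text
t: 16.4
tool_pos: [0.6046, -0.069, 0.0667]
orientation: [-0.152, 0.69, 0.153, 0.69]
ft_force: [-4.3, 6.2, 8.7]
finger_gap: 0.0118
[ 0.60456238 -0.06902896  0.06672506] -0.2680605848954929 [-4.27471842  6.20421714  8.65142583] 0.011798780013796601
[[281.21286182 220.72670004]]
```

View pics/s14c.png

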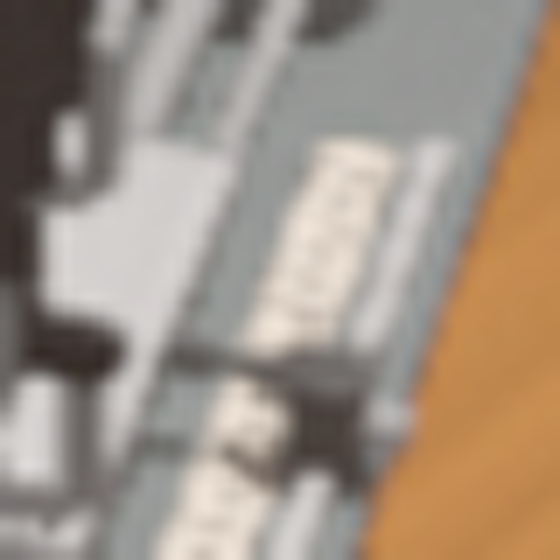

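View pics/w14c.png

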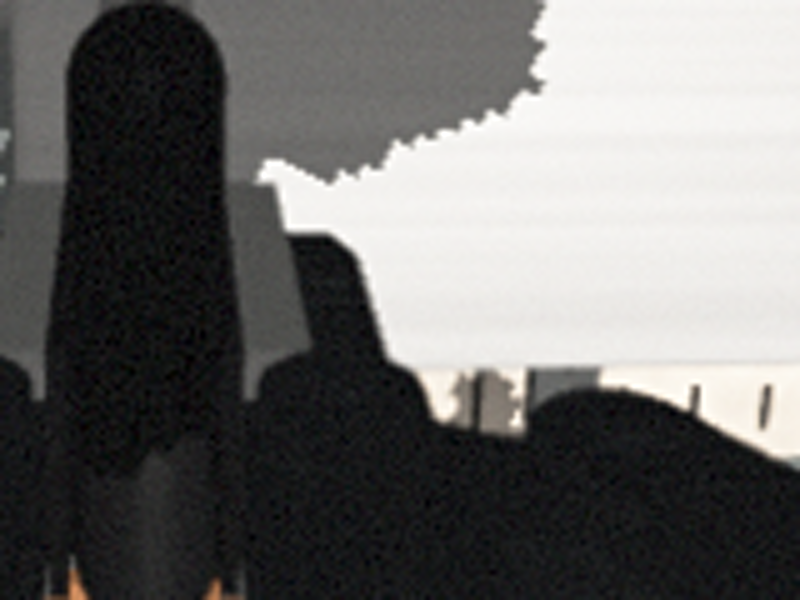

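View pics/s14.png

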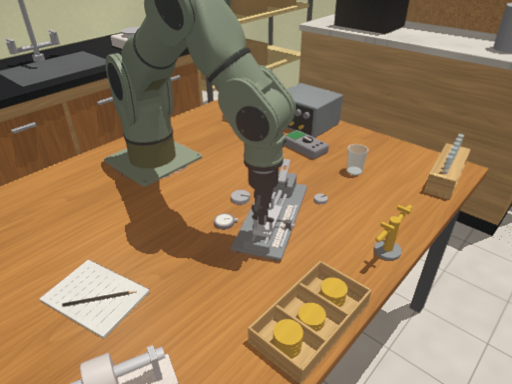

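```bash
python3 - <<'E'
from h import *
a=np.load('pics/scene0.npz')['im'][215:235,284:300].astype(int);b=np.load('pics/s14.npz')['im'][215:235,284:300].astype(int);print('rider diff',abs(a-b).mean())
o=get_obs();print(o['t'],abs(o['joint_vel']).max(),o['ft_force'],o['finger_gap'])
finish_job()
E
```

```text
rider diff 7.871875
16.5 0.0011027715208213559 [-5.30967654  7.53694778  7.26101773] 0.01208124279131746
the job is handed in; nothing more can be done
```

The job is handed in at 16.5 s. The hasp is folded back over the housing, and the robot is holding the slide by its grip bar at the rider's mark.

**Hasp:** I pinched the tab and swung it up along its arc. It slipped out of the pinch just past upright and came to rest leaning back on the shut fingers. When I drew the fingers away it fell over. The pictures after that show it lying on the housing, well past upright.

**Slide:** I gripped the bar at 60 N and pulled in steps. The total TCP travel was about 60 mm, and the measured distance to the mark was 60.5 mm.

**Last checks:**
- **Position:** along the pull axis the pointer is at -0.268 m. The two estimates for the rider are -0.2686 m and -0.2676 m, so they agree to about 1 mm, within the calibration's 2 mm. In the enlarged scene picture the two tips look lined up, but this is a coarse view, and the gripper hid the pointer's own tip in the wrist view.
- **Hold:** the arm was at rest (joint speeds about 0.001 rad/s). About 9 N was pulling against the grip, close to what the spring should give at that travel.
- **Grip opening:** it read 12 mm on the 14 mm bar, which I put down to compliance in the pads. The slide followed the hand without slipping.
- **Rider and other things:** in the scene pictures the rider looked to be in the same place. A pixel comparison of the rider's patch gave a mean difference of 7.9, which I did not follow up; I think it is the moved slide and the arm's shadow. The other things on the bench look unmoved, but I did not measure them.

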